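# Work each pair of forceps: seized ones to repair, free ones to stock

## Robot

A 7-joint arm with a two-finger parallel gripper is mounted at the origin on the work surface; the furniture and walls round the work are solid. World frame = base frame: x ahead of the robot, y to its left, z up, the work surface at z = 0. Lengths are in m, angles in rad, forces in N, time in s.
With the tool pointing down it reaches from about 0.375 to 0.925 m from the base axis. Payload 3.1 kg.
Tool frame: the origin (TCP) lies at the very end of the fingers, on their centre line; the grasp point (between the pads) lies 19 mm behind it; z points along the fingers, y is the line along which they close (so a half turn about z gives the same grasp; the last joint's range is limited). The gripper opens to 85 mm and grips with 20 to 120 N. Pads are 22 mm wide; open, the fingers measure 114 mm over their backs; the gripper's body (76 mm by 85 mm) begins 54 mm behind the grasp point. The pads swing forward as they close: fully open they stand 13 mm farther back than shut.
Start: joints at [-1.359, 0.383, 0.044, 1.598, -0.018, 1.161, -0.05], TCP at [0.198, 0.619, 0.231] pointing down, gripper open.
Joint ranges: [-2.61, 2.61], [-0.41, 2.15], [-1.48, 1.57], [0, 2.5], [-1.57, 4.71], [0.05, 1.97], [-2.85, 2.85]. Speed limits (rad/s): [2.79, 2.79, 3.14, 3.14, 3.14, 3.14, 3.14].

## Interface

Orientations are given as a unit quaternion [x, y, z, w].
In Python, from bench import ctrl gives the robot as it stands. Calls block until the motion is done:
- ctrl.move_ptp(position, orientation): joint-space move of the TCP to a pose.
- ctrl.movel(position, orientation=None, speed=0.15): straight line of the TCP; orientation=None keeps the orientation; speed is the mean speed in m/s.
- ctrl.move_j(angles): joint-space move.
- ctrl.move_gripper(opening, effort=None): finger opening in m; effort is the grip in N (None keeps the last); returns when the fingers have stopped.
- ctrl.pause(seconds).
- ctrl.inverse_kinematics(position, orientation): joint angles nearest the present ones, or None.
- ctrl.get_state(): the state.
- ctrl.read_camera(name): name is "scene" or "side" or "wrist"; returns the picture (420x560x3 uint8, red, green, blue); there is no depth.
- ctrl.camera_params(name): a dict with "K" (3x3 intrinsics, pixels), "camera_from_world" (4x4, takes a point from world to camera coordinates). Camera axes: x right, y down, z forward; pixel columns grow to the right and rows downward; lengths in m; the calibration is good to about 2 mm. A picture is of the moment at which its call begins: read the wrist's pose just before it. camera_params takes no time and is no camera call; for the wrist camera it gives the pose at the moment of the call.
A pose or a line that the arm cannot do raises ctrl.MotionError and nothing moves.
- ctrl.sign_off(): hands the job in; it is judged then, once.
The state is a dict: "time_s": time; "qpos": joint angles; "joint_vel": joint speeds; "effort": joint torques, N m; "eef_pos": TCP position; "tcp_rot": TCP orientation; "ft_force": force on the tool from outside, world axes, zero at the start; "ft_torque": the same for the moment, N m; "finger_gap": finger opening in m; "grasp_force": force on a finger pad.
Only numpy, scipy, OpenCV 4.12 (cv2) and the standard library are available. Lean on these libraries where they do the work, as an engineer would, in place of code of your own. Each camera call takes 0.05 s, during which the arm holds its last target. There are 200 camera calls.

## Task

Squeeze the rings of each of the three forceps in the white rack to feel whether its joint works, then pull it out and stand it tips down, fully home, in a slot of another rack, without dropping it: forceps that close freely go, closed, into the green stock rack; forceps whose joint is seized go into the red repair rack. Do not disturb the iodine bottle, the beaker or the marker pen.

Things in the scene. Friction and masses are not known exactly. Their poses are not given: they have to be found in the camera images.
- forceps_1: ring-handled steel forceps, one of three alike, 165 mm long, 80 g, tips down in the white rack. Origin midway between the jaw tips; z up the middle of the open pair, x the line along which the rings open and close, y its thin direction (8 mm; rings 5.5 mm). Pivot at z = 52 mm; rings oval, 19 x 32 mm, centred at z = 140 mm. Over their outer edges there: 58 to 64 mm as found, 39 mm closed
- forceps_1_arm (a joint): opening angle of forceps_1: 0 with the handles closed, 0.22 to 0.28 rad as found; the rings lie 88 mm above the pivot
- forceps_2: steel forceps like forceps_1, same frame. The frame is fixed to the half with its ring at +x: with the handles closed, the middle of the pair leans 0.125 rad from z towards +x, and the jaw tips lie about 6 mm to the -x side of the origin. It may lean up to 0.05 rad in its slot. Each of the three is seized or free by chance, on its own: none, some or all may be seized
- forceps_2_arm (a joint): opening angle of forceps_2: 0 with the handles closed, 0.22 to 0.28 rad as found; the rings lie 88 mm above the pivot
- forceps_3: steel forceps like forceps_1, same frame. Seized or free looks the same. When its rings are squeezed a seized pair gives a few mm, then stops dead (never under 52 mm over the rings, up to 120 N); a free pair closes fully (35 mm in a firm squeeze) under 0.6 to 4 N, some stiffer than others, and stays where it is left. A squeeze of 20 to 40 N is ample to test and carry it
- forceps_3_arm (a joint): opening angle of forceps_3: 0 with the handles closed, 0.22 to 0.28 rad as found; the rings lie 88 mm above the pivot
- incoming_rack: white slotted plastic rack in which the forceps stand, fixed, 62 x 150 x 74 mm on a grey foot 72 x 160 mm; origin under its centre, z up. Three slots 56 mm apart along its y (at y = -56, 0, 56 mm), each 28 mm long along its x and 10 mm wide, 62 mm deep (floor at z = 12 mm), the mouth flared by 4 mm all round; the forceps' x lies along the rack's x
- stock_rack: green rack for sound forceps, fixed, empty; size and frame as incoming_rack, but its three slots (also at y = -56, 0, 56 mm, floor at z = 12 mm, mouth flared by 4 mm) are 32 mm long and 12 mm wide. A pair stands home in a slot with its jaw tips on the slot's floor and its x along the rack's x (either way round)
- repair_rack: red rack for forceps that need repair, fixed, empty; size, slots and frame as stock_rack. A pair held by its rings may tilt in the fingers by up to 0.1 rad
- iodine_bottle: brown bottle with black cap, 40 x 43 x 92 mm, loose bystander; origin under its centre
- glass_beaker: clear beaker, 54 mm across, 69 mm high, loose bystander; origin under its centre
- marker_pen: white and blue marker pen lying down, 132 x 16 x 18 mm, loose bystander; origin under its centre

How it is judged:
At the end, for the whole second after the job is handed in: Each pair stands at rest in a slot, jaw tips less than 18 mm above its floor and within the rack: free pairs in the green stock rack with handles closed (below 0.12 rad), seized pairs in the red repair rack. (A key hidden in each pivot, which no sensor shows, tells which are seized.) (((y of forceps_1_key in the frame of forceps_1 above -0.01 m and z of forceps_1 in the frame of repair_rack between 0.004 and 0.03 m and x of forceps_1 in the frame of repair_rack between -0.03 and 0.03 m and y of forceps_1 in the frame of repair_rack between -0.07 and 0.07 m) or (y of forceps_1_key in the frame of forceps_1 below -0.01 m and value of joint forceps_1_arm below 0.12 rad and z of forceps_1 in the frame of stock_rack between 0.004 and 0.03 m and x of forceps_1 in the frame of stock_rack between -0.03 and 0.03 m and y of forceps_1 in the frame of stock_rack between -0.07 and 0.07 m)) and linear speed of each of forceps_1, forceps_2, forceps_3 below 0.03 m/s and ((y of forceps_2_key in the frame of forceps_2 above -0.01 m and z of forceps_2 in the frame of repair_rack between 0.004 and 0.03 m and x of forceps_2 in the frame of repair_rack between -0.03 and 0.03 m and y of forceps_2 in the frame of repair_rack between -0.07 and 0.07 m) or (y of forceps_2_key in the frame of forceps_2 below -0.01 m and value of joint forceps_2_arm below 0.12 rad and z of forceps_2 in the frame of stock_rack between 0.004 and 0.03 m and x of forceps_2 in the frame of stock_rack between -0.03 and 0.03 m and y of forceps_2 in the frame of stock_rack between -0.07 and 0.07 m)) and ((y of forceps_3_key in the frame of forceps_3 above -0.01 m and z of forceps_3 in the frame of repair_rack between 0.004 and 0.03 m and x of forceps_3 in the frame of repair_rack between -0.03 and 0.03 m and y of forceps_3 in the frame of repair_rack between -0.07 and 0.07 m) or (y of forceps_3_key in the frame of forceps_3 below -0.01 m and value of joint forceps_3_arm below 0.12 rad and z of forceps_3 in the frame of stock_rack between 0.004 and 0.03 m and x of forceps_3 in the frame of stock_rack between -0.03 and 0.03 m and y of forceps_3 in the frame of stock_rack between -0.07 and 0.07 m))); the robot touches nothing.
It fails at once if the iodine bottle, the beaker or the marker pen is shifted more than 30 mm or tipped over (distance of any of iodine_bottle, glass_beaker, marker_pen from where it was at the start of the episode above 0.03 m or angle between any of iodine_bottle, glass_beaker's own z axis and vertical above 0.5 rad).
It fails at once if a pair of forceps is dropped (falls faster than 0.9 m/s while the fingers do not hold it) ((contact force between the fingers and forceps_1 below 0.05 N and linear speed of forceps_1 above 0.9 m/s) or (contact force between the fingers and forceps_2 below 0.05 N and linear speed of forceps_2 above 0.9 m/s) or (contact force between the fingers and forceps_3 below 0.05 N and linear speed of forceps_3 above 0.9 m/s)).
It also fails if it takes over 64 s, if anything falls off the work surface, if the arm or the gripper's body presses on something with over 40 N, if the wrist force passes 120 N, or if a joint passes its speed limit or range.

## Working session

There is one attempt and no reset: what is moved stays moved. The work goes in short steps, each a Python script; the robot and the scene stay as the last script left them, time stands still between calls to the robot, and variables do not carry over. Pictures are saved under pics/ and viewed, at most 10 in all, crops included, and the job is handed in when it is done.

```bash
mkdir -p pics
python3 - <<'E'
from bench import ctrl
import cv2
s=ctrl.get_state();print(s['time_s'],s['eef_pos'],s['tcp_rot'],s['finger_gap'])
for n in ['scene','side']:
    im=ctrl.read_camera(n);cv2.imwrite(f'pics/{n}0.png',cv2.resize(im[:,:,::-1],(800,600),interpolation=cv2.INTER_CUBIC))
    p=ctrl.camera_params(n);print(n,p['K'],p['camera_from_world'])
E
```

```text
0.0 [0.19784153 0.61816429 0.22987603] [ 1.54197495e-01  9.88039167e-01 -1.31047383e-03 -1.36271801e-04] 0.08535067283885941
scene [[381.35177184   0.         277.42845874]
 [  0.         381.35177184 214.20762691]
 [  0.           0.           1.        ]] [[-0.55840462  0.82943918 -0.01466071  0.0437015 ]
 [ 0.72343006  0.47823469 -0.49793627 -0.45325857]
 [-0.40599659 -0.28865591 -0.86708969  1.2138861 ]
 [ 0.          0.          0.          1.        ]]
side [[497.47743032   0.         283.80030397]
 [  0.         497.47743032 216.12742625]
 [  0.           0.           1.        ]] [[-0.93786422 -0.34624013 -0.02298864  0.54628025]
 [-0.14571     0.45307942 -0.87948146  0.00575808]
 [ 0.31492746 -0.82148452 -0.47537762  1.01002616]
 [ 0.          0.          0.          1.        ]]
```

View pics/scene0.png

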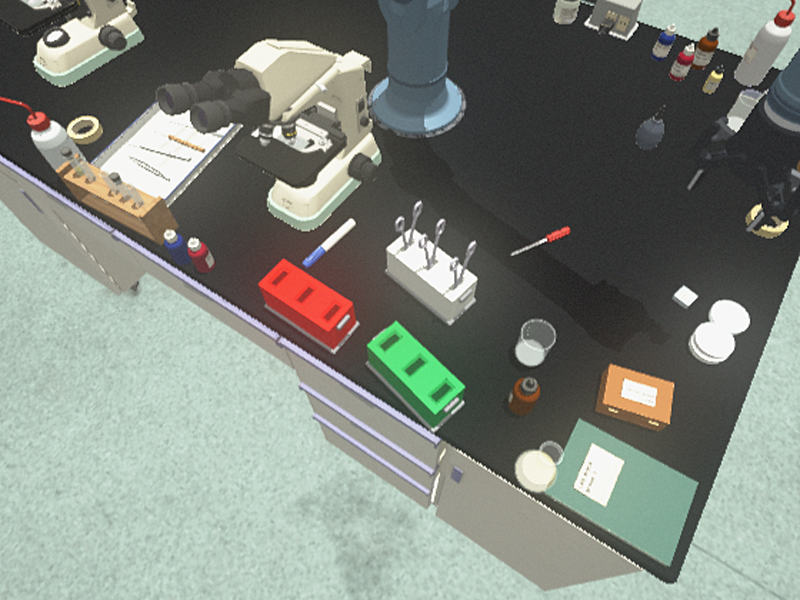

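View pics/side0.png

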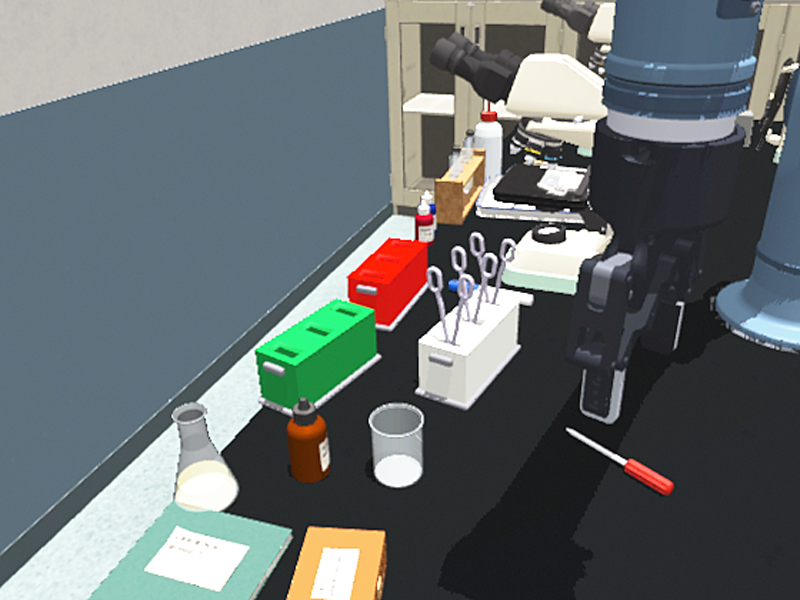

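Run:
```python
import cv2
from bench import ctrl
for n,(x0,y0,w,h) in dict(scene=(175,138,160,160),side=(170,155,200,150)).items():
    im=ctrl.read_camera(n)[:,:,::-1]
    cv2.imwrite(f'pics/{n}_raw.png',im)
    k=600/160 if n=='scene' else 4
    cv2.imwrite(f'pics/{n}c.png',cv2.resize(im[y0:y0+h,x0:x0+w],None,fx=k,fy=k,interpolation=cv2.INTER_CUBIC))
```

```text
(no output)
```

View pics/scenec.png

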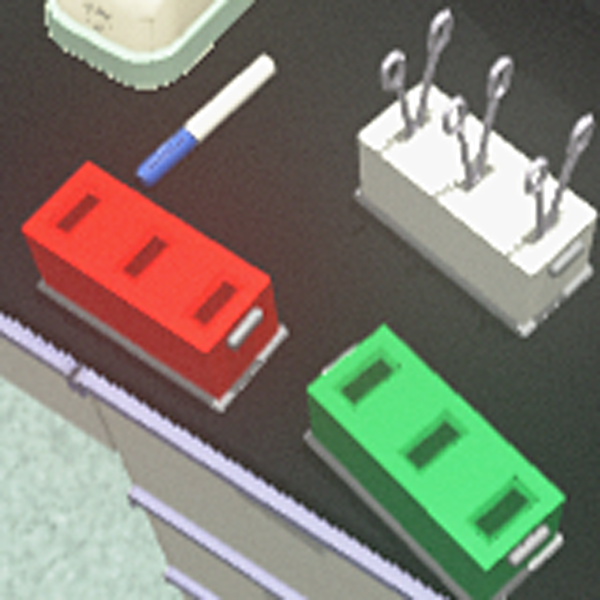

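View pics/sidec.png

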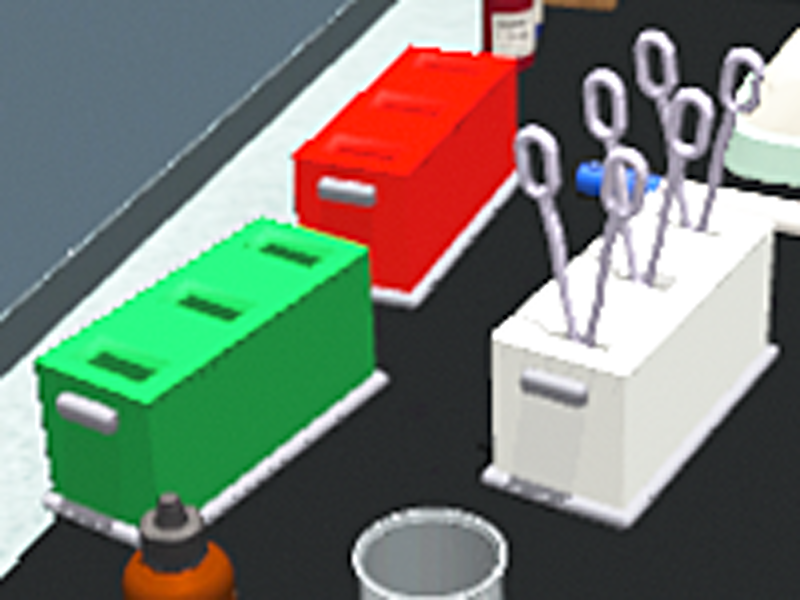

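```bash
cat > fit.py <<'E'
from bench import ctrl
import numpy as np
from scipy.optimize import least_squares
P={n:ctrl.camera_params(n) for n in('scene','side')}
def proj(n,X):
    T=np.array(P[n]['camera_from_world']);K=np.array(P[n]['K'])
    c=np.atleast_2d(X)@T[:3,:3].T+T[:3,3];q=c@K.T;return q[:,:2]/q[:,2:]
def sc(a):return np.array(a)/3.75+[175,138]-.5*(1-1/3.75)*0
def sd(a):return np.array(a)/4+[170,155]
R={'red':(sc([(90,162),(272,276),(210,352),(22,230)]),sd([(412,47),(518,62),(407,177),(294,157)])),
'green':(sc([(387,324),(565,497),(487,569),(308,387)]),sd([(265,217),(370,250),(150,405),(38,363)])),
'white':(sc([(421,85),(596,214),(531,275),(359,134)]),sd([(660,180),(773,228),(626,375),(493,332)]))}
T=np.array(P['scene']['camera_from_world']);K=np.array(P['scene']['K'])
def back(uv,z):
    d=T[:3,:3].T@np.linalg.inv(K)@[*uv,1];o=-T[:3,:3].T@T[:3,3];return o+d*(z-o[2])/d[2]
for k,(a,b) in R.items():
    W=np.array([back(u,.074) for u in a]);
    print(k,'edges',np.linalg.norm(np.roll(W,-1,0)-W,axis=1).round(3))
    l=W[1]-W[0]  # long edge along rack y
    p0=[*W.mean(0)[:2],np.arctan2(-l[0],l[1])]
    def corners(p):
        c,s=np.cos(p[2]),np.sin(p[2]);M=np.array([[c,-s],[s,c]])
        q=np.array([(x,y) for x in(-.031,.031) for y in(-.075,.075)])@M.T+p[:2]
        return np.c_[q,[.074]*4]
    def res(p,w=(1,1)):
        C=corners(p);r=[]
        for n,o,ww in(('scene',a,w[0]),('side',b,w[1])):
            D=proj(n,C)
            d=o[:,None]-D[None]; i=np.linalg.norm(d,axis=2).argmin(1); r.append(ww*d[np.arange(4),i].ravel())
        return np.concatenate(r)
    for w in((1,0),(0,1),(1,1)):
        f=least_squares(res,p0,args=(w,));print(k,w,f.x.round(4),'rms',np.sqrt(np.mean(f.fun**2)).round(2))
def tri(u,v):
    x0=back(u,.15);f=least_squares(lambda X:np.r_[proj('scene',X)[0]-u,proj('side',X)[0]-v],x0);return f.x,f.cost
S=dict(A=[(393,71),(440,32)],B=[(455,117),(500,77)],C=[(537,178),(582,134)])
V=dict(C=[(538,163),(625,183)],B=[(604,103),(692,124)],A=[(655,63),(741,82)])
for k in S:
    r=[tri(sc(S[k][i]),sd(V[k][i])) for i in(0,1)]
    d=r[1][0]-r[0][0]
    print(k,[(x.round(4),round(c,2)) for x,c in r],'mid',((r[0][0]+r[1][0])/2).round(4),'sep',np.linalg.norm(d).round(4),'yaw',np.arctan2(d[1],d[0]).round(3))
E
python3 fit.py
```

```text
red edges [0.148 0.062 0.15  0.063]
red (1, 0) [ 0.5539  0.1446 -0.024 ] rms 0.19
red (0, 1) [ 0.5492  0.1515 -0.0323] rms 0.22
red (1, 1) [ 0.5524  0.1456 -0.0284] rms 0.86
green edges [0.149 0.061 0.15  0.062]
green (1, 0) [ 0.5613  0.361  -0.2431] rms 0.13
green (0, 1) [ 0.5566  0.3653 -0.2286] rms 0.28
green (1, 1) [ 0.5593  0.3618 -0.2356] rms 0.92
white edges [0.149 0.061 0.15  0.057]
white (1, 0) [ 0.393   0.2825 -0.1831] rms 0.36
white (0, 1) [ 0.3892  0.2842 -0.2041] rms 0.92
white (1, 1) [ 0.3906  0.2826 -0.1963] rms 1.17
A [(array([0.401 , 0.2263, 0.148 ]), np.float64(0.0)), (array([0.3604, 0.2337, 0.1475]), np.float64(0.05))] mid [0.3807 0.23   0.1477] sep 0.0413 yaw 2.963
B [(array([0.4098, 0.276 , 0.1489]), np.float64(0.0)), (array([0.3698, 0.2824, 0.1477]), np.float64(0.03))] mid [0.3898 0.2792 0.1483] sep 0.0405 yaw 2.983
C [(array([0.4192, 0.3376, 0.1478]), np.float64(0.04)), (array([0.3805, 0.3448, 0.1488]), np.float64(0.16))] mid [0.3999 0.3412 0.1483] sep 0.0394 yaw 2.957
```

```bash
cat > h.py <<'E'
from bench import ctrl
import numpy as np, cv2
from scipy.spatial.transform import Rotation as Ro
def quat(yaw,flip=False):  # tool down, closing axis y along world angle yaw
    a=yaw+(np.pi if flip else 0); y=np.array([np.cos(a),np.sin(a),0]); z=np.array([0,0,-1.])
    return Ro.from_matrix(np.c_[np.cross(y,z),y,z]).as_quat()
def st(): return ctrl.get_state()
E
python3 - <<'E'
from h import *
s=st();p=ctrl.camera_params('wrist');W=np.array(p['camera_from_world'])
Tt=np.eye(4);Tt[:3,:3]=Ro.from_quat(s['tcp_rot']).as_matrix();Tt[:3,3]=s['eef_pos']
CT=W@Tt; print('cam_from_tool',CT.round(3)); K=np.array(p['K']);print(K.round(1))
for fl in(0,1):
  for pos in((.45,.26,.42),(.42,.26,.35),(.39,.28,.25),(.40,.34,.13),(.381,.227,.13),(.381,.227,.25),(.55,.145,.25),(.56,.36,.25)):
    q=quat(-.19,fl);j=ctrl.inverse_kinematics(pos,q)
    print(fl,pos,None if j is None else np.round(j,2))
    T=np.eye(4);T[:3,:3]=Ro.from_quat(q).as_matrix();T[:3,3]=pos
    M=CT@np.linalg.inv(T)
    if pos[2]>.3:
      for X in((.38,.23,.15),(.40,.34,.15),(.39,.21,.074),(.55,.07,.074),(.553,.145,.074),(.56,.36,.074),(.57,.43,.074)):
        c=M@[*X,1];u=K@c[:3];print('   ',X,(u[:2]/u[2]).round(0))
E
```

```text
cam_from_tool [[-0.001  1.    -0.001 -0.002]
 [-0.954 -0.002 -0.3    0.031]
 [-0.3    0.     0.954  0.159]
 [ 0.     0.     0.     1.   ]]
[[350.6   0.  282.1]
 [  0.  350.6 210.3]
 [  0.    0.    1. ]]
0 (0.45, 0.26, 0.42) [-1.08  0.01  0.49  1.66 -0.    1.48 -0.78]
    (0.38, 0.23, 0.15) [229. 203.]
    (0.4, 0.34, 0.15) [224. 108.]
    (0.39, 0.21, 0.074) [247. 200.]
    (0.55, 0.07, 0.074) [368. 267.]
    (0.553, 0.145, 0.074) [364. 221.]
    (0.56, 0.36, 0.074) [349.  66.]
    (0.57, 0.43, 0.074) [350.   5.]
0 (0.42, 0.26, 0.35) [-1.1  -0.02  0.46  1.83  0.01  1.34 -0.83]
    (0.38, 0.23, 0.15) [248. 217.]
    (0.4, 0.34, 0.15) [243. 103.]
    (0.39, 0.21, 0.074) [265. 211.]
    (0.55, 0.07, 0.074) [403. 287.]
    (0.553, 0.145, 0.074) [400. 235.]
    (0.56, 0.36, 0.074) [388.  55.]
    (0.57, 0.43, 0.074) [391. -19.]
0 (0.39, 0.28, 0.25) [-1.13  0.03  0.43  1.99 -0.01  1.13 -0.88]
0 (0.4, 0.34, 0.13) [-1.14  0.28  0.4   2.   -0.14  0.88 -0.85]
0 (0.381, 0.227, 0.13) [-1.08  0.12  0.47  2.19 -0.08  0.85 -0.75]
0 (0.381, 0.227, 0.25) [-1.09 -0.06  0.45  2.07  0.03  1.13 -0.84]
0 
[... 454 characters left out ...]
0.26, 0.35) [-0.81 -0.01  0.17  1.81  0.    1.34  2.31]
    (0.38, 0.23, 0.15) [315. 144.]
    (0.4, 0.34, 0.15) [313. 250.]
    (0.39, 0.21, 0.074) [298. 121.]
    (0.55, 0.07, 0.074) [127.  17.]
    (0.553, 0.145, 0.074) [145.  91.]
    (0.56, 0.36, 0.074) [190. 262.]
    (0.57, 0.43, 0.074) [197. 309.]
1 (0.39, 0.28, 0.25) [-0.8   0.04  0.09  1.98 -0.    1.13  2.25]
1 (0.4, 0.34, 0.13) [-0.75  0.27 -0.04  1.98  0.01  0.89  2.16]
1 (0.381, 0.227, 0.13) [-0.73  0.12  0.11  2.17 -0.02  0.85  2.34]
1 (0.381, 0.227, 0.25) [-0.81 -0.04  0.17  2.06  0.01  1.13  2.31]
1 (0.55, 0.145, 0.25) [-0.58  0.21  0.28  1.79 -0.07  1.15  2.68]
1 (0.56, 0.36, 0.25) [-0.64  0.4   0.01  1.53 -0.    1.21  2.32]
```

Run:
```python
from h import *
ctrl.move_ptp((.47,.285,.39),quat(-.19));ctrl.pause(.3)
p=ctrl.camera_params('wrist');im=ctrl.read_camera('wrist')[:,:,::-1]
np.savez('w.npz',K=p['K'],T=p['camera_from_world']);cv2.imwrite('pics/w_raw.png',im)
K=np.array(p['K']);T=np.array(p['camera_from_world'])
r=[]
for X in((.38,.23,.15),(.40,.34,.15),(.36,.28,.074),(.55,.07,.074),(.57,.43,.074),(.6,.37,.07)):
  u=K@(T@[*X,1])[:3];r.append(u[:2]/u[2])
print(np.round(r),st()['time_s'],st()['eef_pos'])
cv2.imwrite('pics/w1.png',cv2.resize(im[0:309,150:562],(800,600),interpolation=cv2.INTER_CUBIC)) if 0 else cv2.imwrite('pics/w1.png',cv2.resize(im[0:300,150:550],(800,600),interpolation=cv2.INTER_CUBIC))
```

```text
[[216. 235.]
 [210. 137.]
 [203. 182.]
 [363. 295.]
 [344.  27.]
 [374.  75.]] 2.2333 [0.46975617 0.28543873 0.38975599]
```

View pics/w1.png

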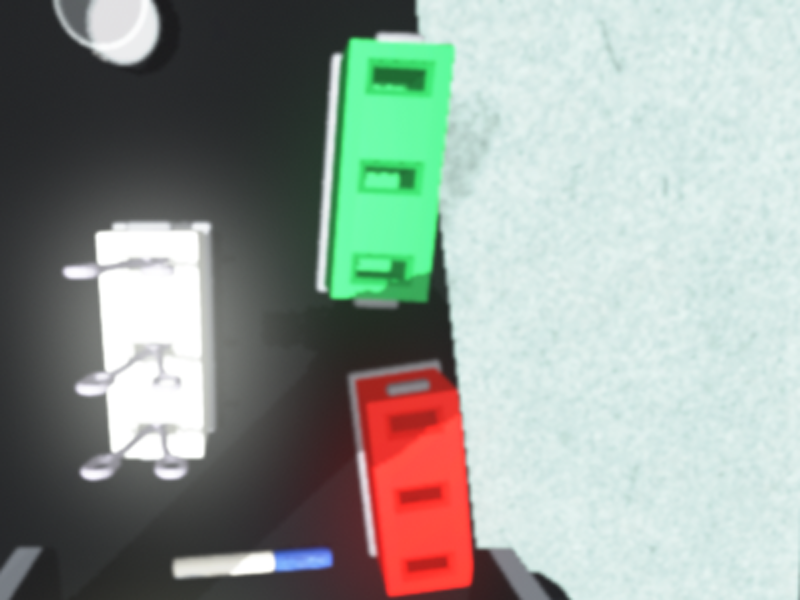

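```bash
cat > fit2.py <<'E'
from h import *
from scipy.optimize import least_squares
exec(open('fit.py').read().split("T=np.array(P['scene']")[0])
w=np.load('w.npz');P['wrist']=dict(K=w['K'],camera_from_world=w['T'])
def wr(a):return np.array(a)/2.+[150,0]
Wc=dict(green=[(348,38),(453,44),(430,300),(331,298)],red=[(458,392),(472,585),(387,595),(368,403)],white=[(96,232),(201,230),(207,457),(112,459)])
G={'red':[.552,.146,-.028],'green':[.559,.362,-.236],'white':[.39,.283,-.19]}
def corners(p):
    c,s=np.cos(p[2]),np.sin(p[2]);M=np.array([[c,-s],[s,c]])
    q=np.array([(x,y) for x in(-.031,.031) for y in(-.075,.075)])@M.T+p[:2]
    return np.c_[q,[.074]*4]
for k in G:
    obs=dict(scene=R[k][0],side=R[k][1],wrist=wr(Wc[k]))
    def res(p,ns):
        r=[]
        for n in ns:
            d=obs[n][:,None]-proj(n,corners(p))[None];i=np.linalg.norm(d,axis=2).argmin(1);r.append(d[np.arange(4),i].ravel())
        return np.concatenate(r)
    for ns in(['wrist'],['scene','side','wrist']):
        f=least_squares(res,G[k],args=(ns,));print(k,ns,f.x.round(4),np.sqrt(np.mean(f.fun**2)).round(2))
S=dict(A=[(393,71),(440,32)],B=[(455,117),(500,77)],C=[(537,178),(582,134)])
V=dict(C=[(538,163),(625,183)],B=[(604,103),(692,124)],A=[(655,63),(741,82)])
U=dict(A=[(171,467),(100,467)],B=[(167,381),(92,383)],C=[(157,266),(80,271)])
K=np.array(w['K']);T=np.array(w['T'])
def back(uv,z):
    d=T[:3,:3].T@np.linalg.inv(K)@[*uv,1];o=-T[:3,:3].T@T[:3,3];return o+d*(z-o[2])/d[2]
for k in S:
    o=[];b=[]
    for i in(0,1):
        f=least_squares(lambda X:np.r_[proj('scene',X)[0]-sc(S[k][i]),proj('side',X)[0]-sd(V[k][i]),proj('wrist',X)[0]-wr(U[k][i])],[.39,.28,.15]);o.append(f.x);b.append(back(wr(U[k][i]),.152))
    o=np.array(o);b=np.array(b);print(k,'3cam mid',o.mean(0).round(4),'wrist@152',b.mean(0).round(4),'sep',np.linalg.norm(b[1]-b[0]).round(4),'yaw',np.arctan2(*(b[0]-b[1])[1::-1]).round(3))
E
python3 fit2.py
```

```text
red ['wrist'] [ 0.555   0.1437 -0.0464] 0.34
red ['scene', 'side', 'wrist'] [ 0.554   0.1443 -0.0391] 0.96
green ['wrist'] [ 0.5624  0.3617 -0.2198] 0.58
green ['scene', 'side', 'wrist'] [ 0.5611  0.3616 -0.2261] 1.07
white ['wrist'] [ 0.394   0.2836 -0.1861] 1.38
white ['scene', 'side', 'wrist'] [ 0.3925  0.2832 -0.1903] 1.44
A 3cam mid [0.381  0.2302 0.1477] wrist@152 [0.3824 0.2318 0.152 ] sep 0.0412 yaw -0.189
B 3cam mid [0.3903 0.2807 0.1488] wrist@152 [0.3915 0.2819 0.152 ] sep 0.042 yaw -0.162
C 3cam mid [0.4001 0.3428 0.149 ] wrist@152 [0.401  0.3434 0.152 ] sep 0.0412 yaw -0.126
```

```bash
cat >> h.py <<'E'
RACK=dict(red=(.5545,.144,-.036),green=(.562,.3615,-.231))
RING=dict(A=(.382,.231),B=(.391,.2815),C=(.4007,.343)); YAW=-.18
def slot(r,y):
    x0,y0,a=RACK[r]; return np.array([x0-np.sin(a)*y,y0+np.cos(a)*y])
def pick(k):
    q=quat(YAW);x,y=RING[k]
    ctrl.move_gripper(.085) if st()['finger_gap']<.08 else None
    ctrl.move_ptp((x,y,.24),q);ctrl.movel((x,y,.133),speed=.12)
    ctrl.move_gripper(0,effort=30);ctrl.pause(.15)
    s=st();print(k,'gap',s['finger_gap'],'F',s['grasp_force'],'t',s['time_s'],'ft',np.round(s['ft_force'],1))
    return s['finger_gap']
def carry(r,y,z=.228):
    s=st();p=s['eef_pos'];ctrl.movel((p[0],p[1],.31),speed=.15)
    X=slot(r,y);q=quat(RACK[r][2])
    ctrl.move_ptp((*X,.31),q);ctrl.movel((*X,z),speed=.15);ctrl.pause(.2)
    s=st();print('gap',s['finger_gap'],'F',s['grasp_force'],'t',s['time_s'],s['eef_pos'])
def shot(name,X):
    from fit_p import proj
    o=[]
    for n in('scene','side'):
        im=ctrl.read_camera(n)[:,:,::-1];u=np.round(proj(n,[*X,.11])[0]).astype(int);x0,y0=np.clip(u[0]-40,0,460),np.clip(u[1]-60,0,300)
        print(n,'origin',x0,y0);cv2.imwrite(f'pics/{name}_{n}_raw.png',im)
        o.append(cv2.resize(im[y0:y0+120,x0:x0+80],(400,600),interpolation=cv2.INTER_CUBIC))
    cv2.imwrite(f'pics/{name}.png',np.hstack(o))
E
cat > fit_p.py <<'E'
from bench import ctrl
import numpy as np
P={n:ctrl.camera_params(n) for n in('scene','side')}
def proj(n,X):
    T=np.array(P[n]['camera_from_world']);K=np.array(P[n]['K'])
    c=np.atleast_2d(X)@T[:3,:3].T+T[:3,3];q=c@K.T;return q[:,:2]/q[:,2:]
E
python3 - <<'E'
from h import *
g=pick('C')
r='red' if g>.048 else 'green'
carry(r,.056);shot('c1',slot(r,.056))
E
```

```text
C gap 0.054516168607233614 F 30.56227818131447 t 4.5667 ft [0.  0.5 5.9]
gap 0.0546454134827521 F 31.791799664497375 t 7.6583 [0.55748972 0.20037172 0.22951992]
scene origin 190 150
side origin 219 114
```

View pics/c1.png

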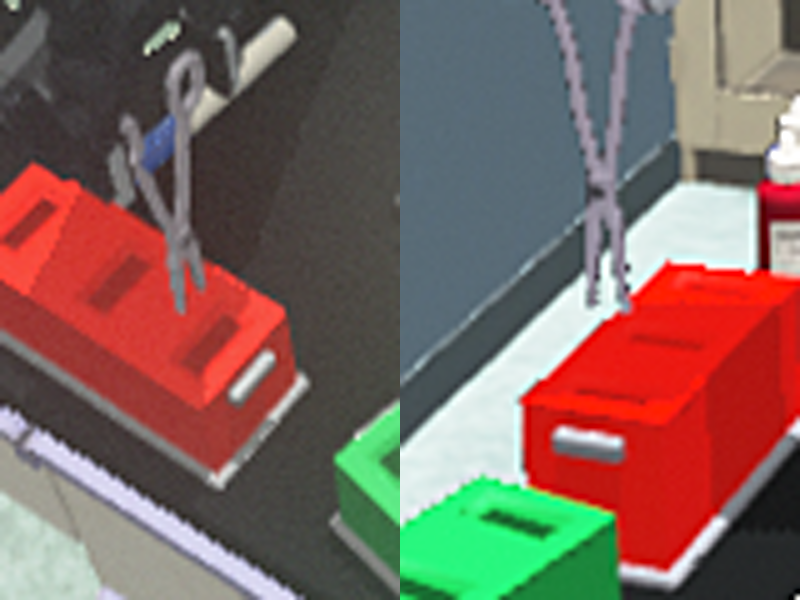

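```bash
cat > tri.py <<'E'
from fit_p import *
from scipy.optimize import least_squares
def tri(a,b):
    f=least_squares(lambda X:np.r_[proj('scene',X)[0]-a,proj('side',X)[0]-b],[.55,.25,.1]);return f.x.round(4),round(f.cost,2)
E
python3 - <<'E'
from tri import *
from h import *
print('tip',tri((228,209.6),(261,175.2)))
print('slot',tri((232.4,219),(264.6,192.6)),slot('red',.056))
print(proj('scene',[*slot('red',.056),.074]),proj('side',[*slot('red',.056),.074]))
E
```

```text
tip (array([0.5568, 0.1925, 0.1047]), np.float64(0.02))
slot (array([0.5524, 0.1953, 0.0667]), np.float64(3.29)) [0.55651556 0.19996372]
[[232.38854957 217.78479732]] [[260.28878285 190.99022843]]
```

```bash
cat >> h.py <<'E'
def insert(X,zend=.134,lim=12):
    p=st()['eef_pos'];ctrl.movel((X[0],X[1],p[2]),speed=.05)
    b=st()['ft_force'];log=[]
    for z in (.205,.192,.178,.164,.15,.144,.14,.137,zend):
        ctrl.movel((X[0],X[1],z),speed=.1);d=st()['ft_force']-b;log.append((z,*np.round(d,1)))
        if np.linalg.norm(d)>lim: print('STOP');break
    for l in log:print(*l)
    s=st();print('gap',s['finger_gap'],s['eef_pos'],s['time_s']);return len(log)==9 or s['eef_pos'][2]<.139
def release():
    g=st()['finger_gap'];ctrl.move_gripper(min(.085,g+.025));p=st()['eef_pos'];ctrl.movel((p[0],p[1],.24),speed=.2)
    print('t',st()['time_s'])
E
python3 - <<'E'
from h import *
if insert(slot('red',.056)+[-.001,.0055]): release()
E
```

```text
0.205 -0.1 -0.4 -0.2
0.192 0.5 0.1 -0.4
0.178 -0.6 -0.5 0.9
0.164 0.4 -0.6 0.8
0.15 0.1 -0.1 0.2
0.144 0.2 0.3 0.1
0.14 0.4 0.1 -0.3
0.137 0.1 -0.4 -0.7
0.134 -0.4 -1.1 3.6
gap 0.05438659552378216 [0.55629311 0.20585169 0.13483693] 10.575
t 11.625
```

Run:
```python
from h import *
g=pick('B')
r,y=('red',0) if g>.048 else ('green',.056)
carry(r,y);shot('b1',slot(r,y))
```

```text
B gap 0.03483801976882974 F 29.131637401878834 t 14.3083 ft [ 0.4 -0.3  6. ]
gap 0.03445961059066648 F 30.005376040935516 t 17.4417 [0.57573997 0.41641815 0.22987542]
scene origin 270 207
side origin 157 165
```

View pics/b1.png

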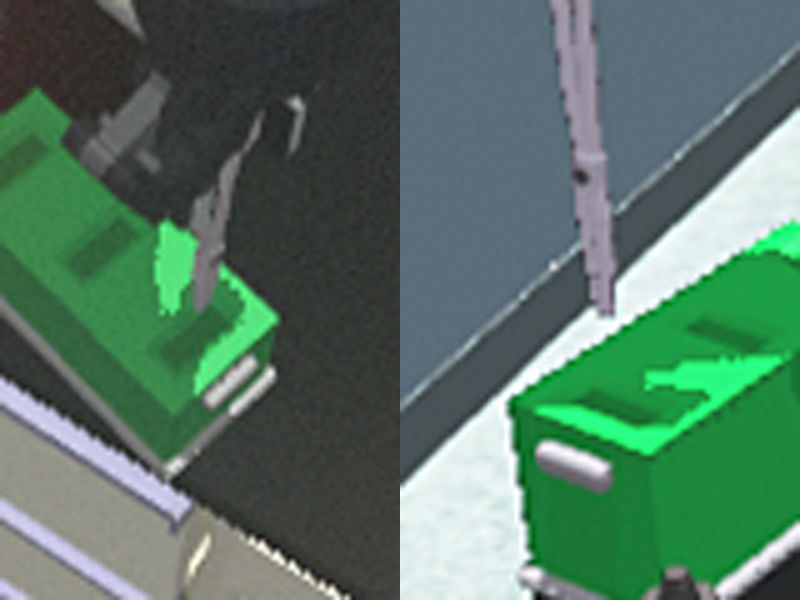

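Run:
```python
from tri import *
from h import *
S=slot('green',.056)
print('tip',tri((310.6,268.2),(198,227.6)),'slot',tri((308,275.6),(202,246.4)),S, proj('scene',[*S,.074]),proj('side',[*S,.074]))
```

```text
tip (array([0.5736, 0.416 , 0.1047]), np.float64(0.05)) slot (array([0.5743, 0.4122, 0.0659]), np.float64(1.67)) [0.57482126 0.41601252] [[309.36855825 273.92453409]] [[199.1290613 243.8730107]]
```

Run:
```python
from h import *
if insert(slot('green',.056)+[0,-.0015]):
    release()
    g=pick('A')
    r,y=('red',0) if g>.048 else ('green',0)
    carry(r,y);shot('a1',slot(r,y))
```

```text
0.205 0.0 -0.5 0.3
0.192 0.2 -0.6 -0.4
0.178 0.4 0.0 -1.1
0.164 -0.0 0.0 -0.1
0.15 -1.0 0.3 -1.2
0.144 0.5 -0.5 0.1
0.14 -0.4 -0.5 -0.3
0.137 0.3 -0.9 -0.6
0.134 0.6 -0.3 4.6
gap 0.0347141754296962 [0.57570674 0.4150653  0.13544527] 20.3417
t 21.3917
A gap 0.05490434956501583 F 30.616620182991028 t 24.3833 ft [-0.2 -0.1  6.4]
gap 0.054738894341085635 F 31.83977723121643 t 27.4417 [0.55541495 0.14421542 0.22930976]
scene origin 171 137
side origin 231 104
```

View pics/a1.png

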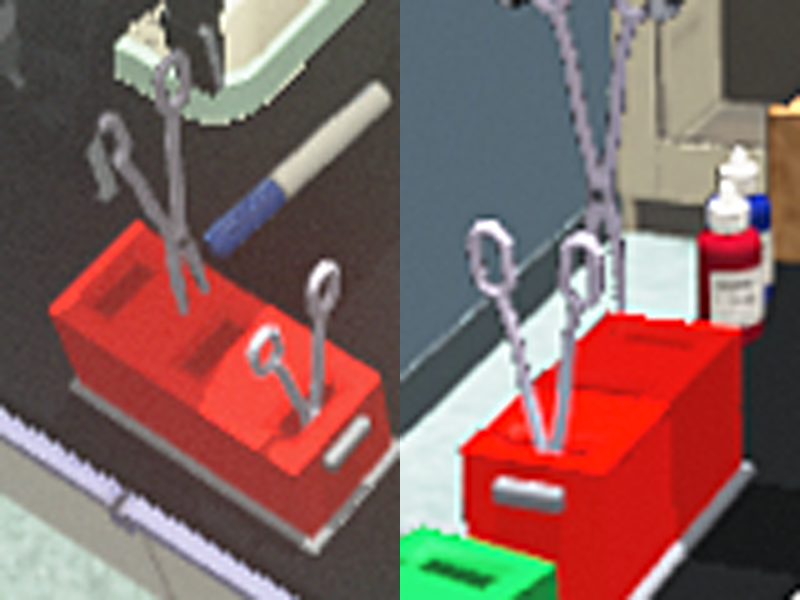

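Run:
```python
from tri import *
from h import *
S=slot('red',0)
print('tip',tri((209.9,196.8),(271.6,164.6)),S)
# scene-only at the z seen before
f=least_squares(lambda X:proj('scene',[*X,.1045])[0]-(209.9,196.8),[.55,.15]);print(f.x)
```

```text
tip (array([0.5545, 0.1399, 0.107 ]), np.float64(0.05)) [0.5545 0.144 ]
[0.55299097 0.13808298]
```

Run:
```python
from h import *
if insert(slot('red',0)+[-.0005,.003]):
    release()
    ctrl.move_ptp((.47,.285,.40),quat(-.19))
    ctrl.pause(.3)
    a=[cv2.resize(ctrl.read_camera('scene')[138:298,175:335,::-1],(400,400),interpolation=cv2.INTER_CUBIC),cv2.resize(ctrl.read_camera('side')[110:270,160:320,::-1],(400,400),interpolation=cv2.INTER_CUBIC)]
    cv2.imwrite('pics/end.png',np.hstack(a));print(st()['time_s'])
```

```text
0.205 0.3 -0.5 1.3
0.192 -0.7 -0.1 1.0
0.178 -0.8 -0.6 1.4
0.164 -0.6 -0.7 0.7
0.15 0.2 0.5 0.2
0.144 0.3 -0.2 0.6
0.14 -0.2 -0.9 0.4
0.137 0.3 -0.1 0.6
0.134 -0.8 0.3 3.8
gap 0.05464226800587517 [0.55470005 0.14711341 0.13455628] 30.3417
t 31.4
32.7083
```

View pics/end.png

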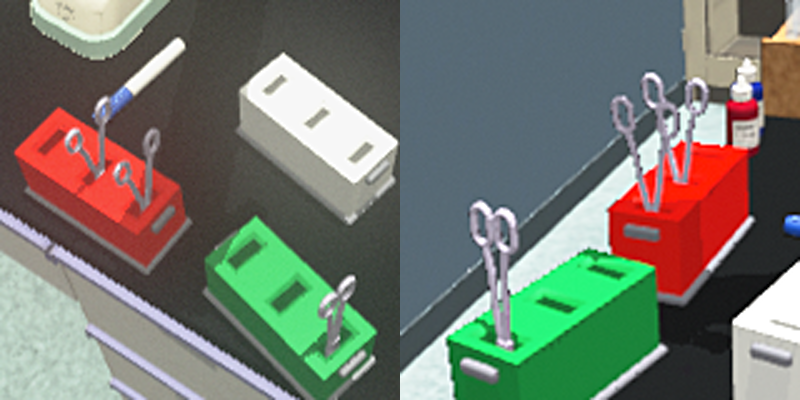

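The picture shows the two seized pairs standing in the red rack (near (85,140) and (135,180)). The free pair stands closed in the green rack (near (338,310)), and the white rack is empty.

```bash
python3 -c "
from bench import ctrl
print(ctrl.sign_off())"
```

```text
the job is handed in; nothing more can be done
None
```

The job is handed in at about 33 s: two pairs were seized (54–55 mm over the rings when squeezed) and stand in the red repair rack, one was free (35 mm) and stands closed in the green stock rack, with nothing dropped and the bystanders never approached; the sign-off call returned no verdict.

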